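Lay a board down in the crosscut jig and set it against the flip stop

ROBOT

A 6-joint arm with a two-finger parallel gripper is mounted at the origin on a cart in front of the work surface, level with it; the furniture and walls round the work are solid. World frame = base frame: x ahead of the robot, y to its left, z up, the work surface at z = 0. Lengths are in m, angles in degrees, forces in N, time in s.
With the tool pointing down it reaches from about 0.325 to 0.775 m from the base axis. Payload 9.3 kg.
Tool frame: the origin (TCP) lies at the very end of the fingers, on their centre line; the grasp point (between the pads) lies arm.grasp_offset behind it (arm.grasp_offset is the distance from the TCP to the grasp point, in m); z points along the fingers, y is the line along which they close (so a half turn about z gives the same grasp; the last joint's range is limited). The gripper opens to 85 mm and grips with 20 to 120 N. Pads are 22 mm wide; open, the fingers measure 114 mm over their backs; the gripper's body (76 mm by 85 mm) begins 54 mm behind the grasp point. The pads swing forward as they close: fully open they stand 13 mm farther back than shut.
Start: joints at [-82.368, 14.817, 1.232, 76.415, 0, 81.257], TCP at [0.155, -0.528, 0.231] pointing down, gripper open.
Joint ranges: [-174.27, 174.27], [-52.1, 104.24], [-59.71, 78.15], [-110.17, 111.67], [-87.03, 83.33], [-180, 180]. Speed limits (degrees/s): [127.2, 127.2, 159.86, 180, 180, 180].

INTERFACE

Orientations are given as a 3x3 rotation matrix whose columns are the frame's x, y, z axes.
In Python, from cell import arm, read_camera gives the robot as it stands.
- The arm moves only by the shell command python3 -m pendant 'ROWS'. ROWS is text: rows parted by semicolons, each of 7 numbers parted by spaces: the shift along the tool's x, y, z in m, then the turn, a rotation vector about the tool's x, y, z in rad, then the opening, from 0 (shut) to 1 (fully open). A call has exactly 10 rows; each row is the pose to reach, as a shift and turn from the pose commanded when the call began, along the tool's axes at that moment; what a row does not reach only later rows make up. A row lasts 1/10 s, in which the tool goes at most 50 mm and 8.59 degrees, less where a joint would pass 70% of its speed; a pose out of reach is approached as far as the arm can. A call with a gripper value outside its range is refused whole. The fingers move at their own pace and stop on an object; the grip force is fixed at half the most. Time passes only in rows, so rows that repeat a pose let the fingers close, or fill a call up. It gives the time, the measured TCP pose, the force, the opening and the grip force at its end, in the units of the state.
- arm.state(): the state, without advancing time (a new reading comes with each control period).
- read_camera(name): name is "side" or "top"; returns a dict with "pixels" (420x560x3 uint8, red, green, blue), "z_map" (420x560 float32, m along the optical axis (not along the pixel's ray), 0 where there is no reading), "fx", "fy", "cx", "cy" (pixels), "rvec" (rotation vector, rad) and "tvec" (3), from world to camera coordinates, as OpenCV has them. Camera axes: x right, y down, z forward; pixel columns grow to the right and rows downward; lengths in m; the calibration is good to about 2 mm. A picture is of the moment at which its call begins.
- arm.hand_in(): hands the job in; it is judged then, once.
The state is a dict: "t": time; "qpos": joint angles; "joint_velocities": joint speeds; "tau": joint torques, N m; "ee_pos": TCP position; "eef_rot": TCP orientation; "contact_force": force on the tool from outside, world axes, zero at the start; "torque": the same for the moment, N m; "grip_width": opening from 0.0 (shut) to 1.0 (fully open); "finger_force": force on a finger pad.
Only numpy, scipy, OpenCV 4.12 (cv2) and the standard library are available. Lean on these libraries where they do the work, as an engineer would, in place of code of your own. Each camera call takes 0.05 s, during which the arm holds its last target. There are 200 camera calls.

TASK

Get the small plywood board ready for sawing to length in the crosscut jig: push it over from its edge so that it lies flat on the jig's bed, flip the length stop on the fence over towards you so that it hangs down in front of the fence, and slide the board until its long edge is flush against the fence and its right end butts against the stop. Only push, and gently: do not grip anything or lift the board off the jig, and leave everything else on the bench where it lies.

Things in the scene. Friction and masses are not known exactly. Their poses are not given: they have to be found in the camera images.
- cut_jig: Crosscut jig, screwed to the bench: plywood bed 18 mm thick with a wooden fence along its far side. Origin: under the bed (bench level), below the fence's front face, at the saw slot. x points away from the robot, square to the fence; y along the fence to the robot's left; z up. The bed covers x -130 to +45 mm, y -165 to +145 mm; its top is at z = 18 mm.
- fence_top (a point): Top front edge of the jig's fence at the saw slot (jig x = 0, y = 0, z = 63 mm); axes as the jig's. The fence stands from x = 0 (front face, against which wood is laid) to +30 mm, from y -160 to +140 mm, up to z = 63 mm. The 3 mm saw slot through it is at y = 0.
- ply_block: The board: plywood, 68 (its x) x 110 (its y) x 18 mm (its z), 70 to 125 g. Origin: middle of one 68 x 110 face, z into the wood. It starts loose on the jig's bed, mostly left of the saw slot, on a long 18 x 110 mm edge (68 mm tall), its far face 83 to 95 mm before the fence and parallel to it within 0.2 rad, its x up, z towards the robot. Once its top is pushed some 18 mm over it falls by itself.
- block_mid (a point): The centre of the board (34, 55 and 9 mm from its faces). Axes as the board's.
- foot_far (a point): Middle of the board's long lower edge that faces the fence at the start; it rolls over this edge when pushed over towards the fence. Axes as the board's.
- foot_near (a point): Middle of the board's other long lower edge at the start, 18 mm nearer the robot. Axes as the board's.
- stop_saddle: Fixed aluminium saddle of the flip stop, 34 mm wide along the fence, clamped over the fence right of the saw slot. Origin: at the height of the fence's top, above its front face, mid-width; axes as the jig's. Its ears with the hinge pin reach 28 mm above the fence's top and 14 mm before its face. A black knob behind the fence sticks out to 57 mm behind the fence's front face, below its top.
- stop_arm (a joint): Hinge of the stop's steel arm, rad: 0 = down on its limit, in use; 3.0 to 3.1 (limit) = flipped up and back, as it starts, resting by its weight. Pushed from behind towards the robot it passes its balance point near 2.7 and falls down by itself (0.04 N m at most). The pin runs along the fence, 6 mm in front of its front face and 20 mm above its top.
- stop_tip (a point): Middle of the free end of the stop's arm, a flat bar 16 mm wide along the fence (8 mm either side of the saddle's middle), 13 mm thick, 66 mm long. Up: it stands upright just above the fence's front edge, its back about 11 mm behind the fence's front face, this end 80 mm above the fence's top. Down: it hangs 10 to 23 mm before the fence, to 5 mm above the bed; wood slid from the left butts on it.
- cut_piece: Bystander: a small dark hardwood offcut, 44 x 50 x 30 mm, lying on the right end of the jig's bed. Origin: centre of its underside.
- try_square: Bystander: a try square with a wooden stock, 120 x 169 x 16 mm, lying right of the jig. Origin: centre of its underside.
- mallet: Bystander: a wooden joiner's mallet, 130 x 260 x 65 mm, lying behind the jig. Origin: centre of its underside.
- pencil: Bystander: a carpenter's pencil, 14 x 155 x 8 mm, lying right of the jig. Origin: centre of its underside.
- chisel: Bystander: a chisel with a yellow handle, 28 x 270 x 27 mm, lying right of the jig. Origin: centre of its underside.
- bench_brush: Bystander: a blue dusting brush standing in its round holder, 54 mm across, 156 mm tall, behind the jig to the right. Origin: centre of its underside.
- battery_pack: Bystander: a black tool battery, 70 x 124 x 59 mm, right of the jig and behind it. Origin: centre of its underside.

How it is judged:
By the outcome, as a careful person would: the job done as asked, in the order asked, and still so for the second after the job is handed in, with the robot touching nothing.
It also fails if it takes over 58 s, if anything falls off the work surface, if the arm or the gripper's body presses on something with over 40 N, if the wrist force passes 120 N, or if a joint passes its speed limit or range.

## Working session

There is one attempt and no reset: what is moved stays moved. The work goes in short steps, Python scripts to look and compute and a shell command to move; the robot and the scene stay as the last step left them, time stands still between calls to the robot, and variables do not carry over. Pictures are saved under pics/ and viewed, at most 10 in all, crops included, and the job is handed in when it is done.

```bash
mkdir -p pics; ls; cat > h.py <<'E'
import numpy as np, cv2
from cell import arm, read_camera
def cloud(c):
    R=cv2.Rodrigues(np.array(c["rvec"],float))[0]; t=np.array(c["tvec"],float).ravel()
    z=c["z_map"]; v,u=np.mgrid[:z.shape[0],:z.shape[1]]
    P=np.stack([(u-c["cx"])/c["fx"]*z,(v-c["cy"])/c["fy"]*z,z],-1)
    W=(P-t)@R; W[z<=0]=np.nan
    return W
def look(n,f=None):
    c=read_camera(n)
    if f: cv2.imwrite("pics/"+f,c["pixels"][...,::-1])
    return c,cloud(c)
E
python3 - <<'E'
from h import *
for n in("side","top"):
    c,W=look(n,n+"1.png"); np.save(n+"1.npy",W); R=cv2.Rodrigues(np.array(c["rvec"]))[0]; print(n,c["fx"],-R.T@np.array(c["tvec"]).ravel(),R[2])
s=arm.state(); print(s["t"],s["ee_pos"],s["eef_rot"],s["contact_force"],arm.grasp_offset)
E
```

```text
pics
side 446.2606864060461 [ 0.32579572 -0.95814399  0.60763479] [ 0.24705284  0.83851696 -0.48564823]
top 507.48633138915665 [ 0.43455658 -0.00724464  1.29518146] [ 0.13394727  0.01230198 -0.9909121 ]
0.1 [ 0.15504809 -0.52742435  0.2307132 ] [[ 9.59425780e-01  2.81961259e-01 -1.48506082e-04]
 [ 2.81961219e-01 -9.59424987e-01  1.25104056e-03]
 [ 2.10264525e-04 -1.24215352e-03 -9.99999206e-01]] [-0.03479214 -0.16378636  0.34778738] 0.0187
```

View pics/side1.png

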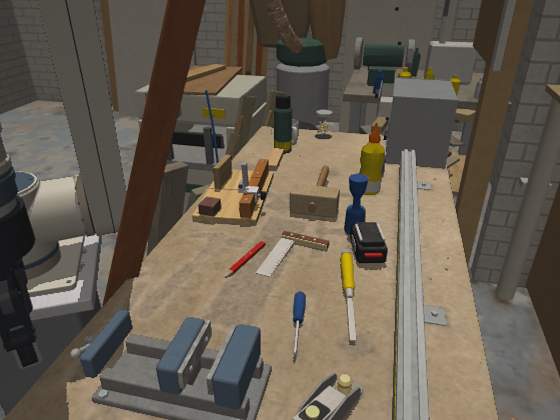

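View pics/top1.png

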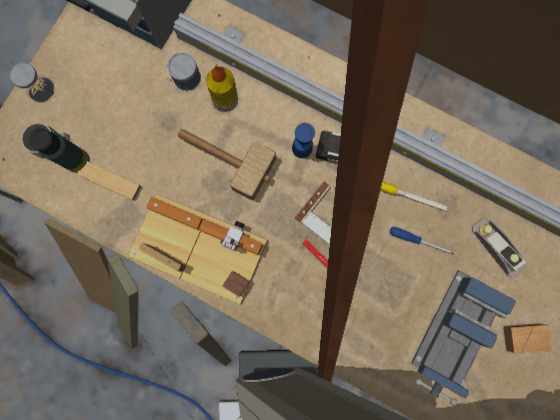

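The side view shows the jig around (235,195), with the stop arm standing at (245,175) and the board on edge at (223,170). In the top view the jig covers (130–265, 195–300), the board's top edge is at (165,257), the stop is at (234,236) and a dark beam crosses at x≈350.

```bash
python3 - <<'E'
from h import *
W=np.load("top1.npy"); S=np.load("side1.npy")
im=cv2.imread("pics/top1.png"); hsv=cv2.cvtColor(im,cv2.COLOR_BGR2HSV)
roi=np.zeros(im.shape[:2],bool); roi[190:305,125:270]=1
def rect(m,W=W):
    p=W[m]; r=cv2.minAreaRect(p[:,:2].astype(np.float32)*1000); return len(p),np.round(r[0],1),np.round(r[1],1),round(r[2],1),np.round(np.percentile(p[:,2],[5,50,95])*1000,1),np.round(cv2.boxPoints(r)).tolist()
z=W[...,2]
f=roi&(abs(z-.063)<.004)&(hsv[...,0]<16)&(hsv[...,1]>150); 
f=cv2.morphologyEx(f.astype(np.uint8),cv2.MORPH_OPEN,np.ones((2,2)))>0
print("fence",rect(f))
b=roi&(abs(z-.018)<.004); print("bed",rect(b))
k=roi&(abs(z-.086)<.005); n,l,st,_=cv2.connectedComponentsWithStats(k.astype(np.uint8))
for i in range(1,n):
    if st[i,4]>8: print("z86",st[i],rect(l==i))
h=roi&(z>.093);print("high",rect(h),np.c_[W[h]*1000].round()[:40].tolist())
# side
m=np.zeros(S.shape[:2],bool); m[140:230,190:290]=1
h=m&(S[...,2]>.098)&(S[...,2]<.16)&(S[...,0]<.7)&(S[...,0]>.3);print("side arm",rect(h,S)); 
# beam
zz=W[...,2]
for r in (20,100,200,300,370):
    row=W[r]; q=np.where(row[:,2]>.2)[0]; q=q[(q>300)]; print(r,q.min() if len(q) else 0, (row[q[len(q)//2]]*1000).round() if len(q) else 0)
E
```

```text
fence (899, array([nan, nan]), array([0., 0.]), 0.0, array([nan, nan, nan]), [[nan, nan], [nan, nan], [nan, nan], [nan, nan]])
bed (5187, array([531.9, 215.7]), array([363.1, 285.4]), 88.5, array([14.5, 17.5, 20.9]), [[384.0, 38.0], [670.0, 30.0], [679.0, 393.0], [394.0, 401.0]])
z86 [220 240  18  10  69] (69, array([528.7, 120.9]), array([44.4, 16.2]), 65.4, array([83.4, 87.4, 90.6]), [[512.0, 104.0], [527.0, 97.0], [545.0, 138.0], [531.0, 144.0]])
z86 [139 242  43  29 330] (330, array([503.2, 286.3]), array([109.3,  18.2]), 59.5, array([81.9, 84.9, 88.7]), [[468.0, 244.0], [483.0, 235.0], [539.0, 329.0], [523.0, 338.0]])
high (82, array([462.6, 171. ]), array([ 21.3, 197. ]), 52.6, array([ 94.1, 129.6, 143.7]), [[378.0, 222.0], [534.0, 103.0], [547.0, 120.0], [391.0, 239.0]]) [[543.0, 123.0, 141.0], [542.0, 121.0, 145.0], [543.0, 119.0, 140.0], [544.0, 118.0, 126.0], [540.0, 124.0, 139.0], [540.0, 121.0, 141.0], [540.0, 119.0, 140.0], [540.0, 116.0, 143.0], [540.0, 114.0, 142.0], [540.0, 112.0, 143.0], [538.0, 126.0, 140.0], [538.0, 124.0, 139.0], [538.0, 121.0, 143.0], [538.0, 118
[... 198 characters left out ...]
36.0, 119.0, 142.0], [535.0, 116.0, 146.0], [535.0, 114.0, 142.0], [535.0, 112.0, 142.0], [536.0, 110.0, 139.0], [537.0, 109.0, 125.0], [538.0, 109.0, 106.0], [533.0, 125.0, 143.0], [533.0, 123.0, 142.0], [533.0, 121.0, 141.0], [533.0, 119.0, 143.0], [533.0, 116.0, 145.0], [533.0, 114.0, 141.0], [533.0, 112.0, 142.0], [533.0, 110.0, 139.0], [535.0, 109.0, 120.0], [537.0, 110.0, 96.0], [531.0, 121.0, 140.0]]
side arm (98, array([539.7, 117.1]), array([19.4, 14.4]), 70.2, array([101. , 122.6, 141.8]), [[530.0, 110.0], [543.0, 106.0], [550.0, 124.0], [536.0, 129.0]])
20 352 [ 558.  -60. 1067.]
100 344 [ 538.  -62. 1011.]
200 334 [498. -65. 900.]
300 324 [411. -75. 653.]
370 324 [252. -96. 202.]
```

```bash
python3 - <<'E'
from h import *
np.set_printoptions(suppress=True,linewidth=180)
W=np.load("top1.npy"); S=np.load("side1.npy")
im=cv2.imread("pics/top1.png"); hsv=cv2.cvtColor(im,cv2.COLOR_BGR2HSV)
print("side beam")
for r in range(5,310,50):
    for u in range(90,210,12): 
        p=S[r,u]*1000; print(u,p.round() if p[0]==p[0] else None,end=" ")
    print(r)
print("top")
for r in range(5,400,40):
    row=W[r]; print(r,[(u,(row[u]*1000).round().tolist()) for u in range(320,430,15) if row[u,2]>.15])
roi=np.zeros(im.shape[:2],bool); roi[190:305,125:270]=1
W[np.isnan(W)]=-9
z=W[...,2]
f=roi&(abs(z-.063)<.006)&(hsv[...,0]<14)&(hsv[...,1]>170)
n,l,st,_=cv2.connectedComponentsWithStats(f.astype(np.uint8))
for i in range(1,n):
    if st[i,4]>30:
        p=W[l==i]*1000; r=cv2.minAreaRect(p[:,:2].astype(np.float32)); print("fence",st[i],r,np.median(p[:,2]),cv2.boxPoints(r).round().tolist())
i=1+st[1:,4].argmax()
big=f; p=W[big]*1000; v=cv2.fitLine(p[:,:2].astype(np.float32),cv2.DIST_HUBER,0,.01,.01).ravel(); print("dir",np.degrees(np.arctan2(v[1],v[0])),v)
n_=np.array([v[1],-v[0]]); n_*=np.sign(n_[0]); d=(p[:,:2]-v[2:])@n_; a=(p[:,:2]-v[2:])@v[:2]; print(np.percentile(d,[1,5,50,95,99]),np.percentile(a,[0,1,99,100]))
c=read_camera("top")
cv2.imwrite("pics/topcrop.png",cv2.resize(c["pixels"][185:305,115:275,::-1],None,fx=5,fy=5,interpolation=cv2.INTER_CUBIC))
E
```

```text
side beam
90 [ 256. -146.  549.] 102 None 114 None 126 None 138 None 150 None 162 None 174 [387. -94. 542.] 186 [408. -92. 542.] 198 [429. -89. 541.] 5
90 [ 240. -130.  473.] 102 [ 258. -129.  472.] 114 None 126 None 138 None 150 None 162 [356. -98. 462.] 174 [378. -95. 460.] 186 [399. -92. 459.] 198 None 55
90 [ 221. -112.  385.] 102 [ 241. -108.  383.] 114 None 126 None 138 [ 251. 1757. -126.] 150 [ 323. -100.  374.] 162 [345. -96. 371.] 174 [367. -95. 369.] 186 [ 518. 1644. -117.] 198 [ 581. 1595. -108.] 105
90 [200. -89. 284.] 102 [220. -83. 279.] 114 [242. -80. 276.] 126 [  53. 2923. -870.] 138 [ 288. -104.  280.] 150 [ 310. -101.  276.] 162 [332. -97. 272.] 174 [ 419. 1738. -451.] 186 [ 490. 1705. -447.] 198 [ 562. 1677. -444.] 155
90 [175. -65. 166.] 102 [197. -58. 160.] 114 [220. -52. 153.] 126 [ 249. -109.  178.] 138 [ 272. -106.  173.] 150 [ 295. -102.  168.] 162 [316. 180.  18.] 174 [349. 212.  -4.] 186 [ 453. 1664. -775.] 198 [408. 103.  43.] 205
90 [137.   9.  -1.] 102 [ -65. 1362. -865.] 114 [ 206. -106.   62.] 126 [ 230. -110.   60.] 138 [ 254. -109.   54.] 150 [274. -
[... 797 characters left out ...]
, [546.0, -58.0, 942.0]), (365, [531.0, -60.0, 989.0]), (380, [531.0, -70.0, 988.0]), (395, [531.0, -80.0, 986.0])]
165 [(350, [522.0, -60.0, 916.0]), (365, [515.0, -67.0, 945.0]), (380, [515.0, -78.0, 943.0])]
205 [(335, [511.0, -62.0, 786.0]), (350, [496.0, -63.0, 886.0]), (365, [495.0, -75.0, 889.0])]
245 [(335, [474.0, -65.0, 737.0]), (350, [468.0, -71.0, 814.0]), (365, [468.0, -86.0, 809.0])]
285 [(335, [430.0, -69.0, 678.0]), (350, [430.0, -84.0, 703.0])]
325 [(335, [372.0, -81.0, 541.0])]
365 []
dir 66.957985 [  0.39140594   0.9202181  587.7578     217.17377   ]
[-10.61459388  -7.96108378  -0.00383063  15.16358465  15.81575121] [-178.87756792 -175.63097756  108.62242878  111.08548932]
```

View pics/topcrop.png

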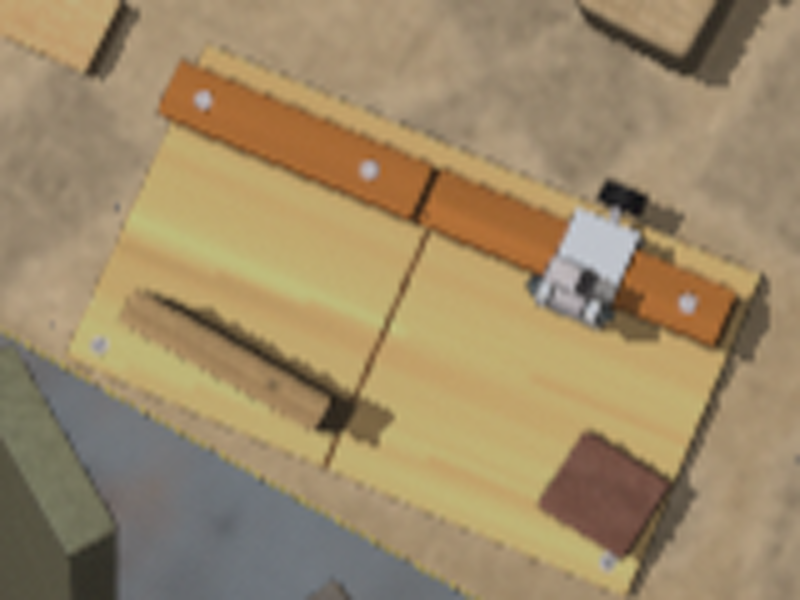

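The crop confirms the board's top edge runs from (140,300) to (325,415) and the stop is at (590,265). The offcut is at (605,490) and the slot meets the fence at (425,205). A slanted post stands at y≈-0.055 to -0.12 between the arm and the jig, so I need to know the arm's shape before moving.

```bash
python3 - <<'E'
import cv2
im=cv2.imread("pics/side1.png")[0:400,0:260]; cv2.imwrite("pics/sl.png",cv2.resize(im,None,fx=1.5,fy=1.5,interpolation=cv2.INTER_CUBIC))
t=cv2.imread("pics/top1.png")[280:420,180:420]
E
```

```text
(no output)
```

View pics/sl.png

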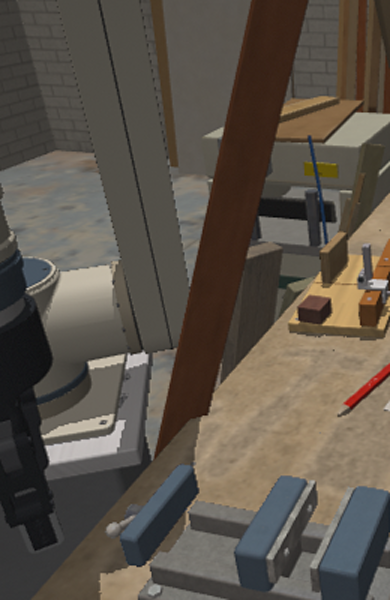

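The post leans outward: its front is at x≈0.24 at z=0.18 and about 0.36 at z=0.5. I'll retract high and close in before swinging past it. First I'll check obstacle heights on the left and refine the fence fit.

```bash
cat >> h.py <<'E'
def J2W(j,O,th): 
    c,s=np.cos(th),np.sin(th); return O+np.array([s*j[0]+c*j[1],-c*j[0]+s*j[1]])
def W2J(w,O,th):
    c,s=np.cos(th),np.sin(th); d=np.asarray(w)-O; return np.stack([s*d[...,0]-c*d[...,1],c*d[...,0]+s*d[...,1]],-1)
E
python3 - <<'E'
from h import *
np.set_printoptions(suppress=True,linewidth=180)
W=np.nan_to_num(np.load("top1.npy"),nan=-9); im=cv2.imread("pics/top1.png"); hsv=cv2.cvtColor(im,cv2.COLOR_BGR2HSV)
for u,v in [(65,235),(95,300),(125,275),(130,320),(190,320),(215,350),(303,135),(255,170),(120,180),(330,150),(40,145),(230,85),(215,380),(250,290),(237,284)]: print((u,v),(W[v,u]*1000).round())
roi=np.zeros(im.shape[:2],bool); roi[190:275,135:270]=1
f=roi&(abs(W[...,2]-.063)<.006)&(hsv[...,0]<14)&(hsv[...,1]>170)
O=np.array([.567,.2001]);th=np.radians(67)
j=W2J(W[f][:,:2],O,th)*1000
front=[];back=[]
for y in range(-150,135,8):
    q=j[(abs(j[:,1]-y)<4)][:,0]
    if len(q)>6: front.append((y,q.min())); back.append((y,q.max()))
for n,e in(("front",front),("back",back)):
    e=np.array(e); l=cv2.fitLine(e.astype(np.float32),cv2.DIST_HUBER,0,.01,.01).ravel(); print(n,"slope deg",np.degrees(l[1]/l[0]),"x at y=0",l[3]-l[1]/l[0]*l[2],len(e))
print("y range",j[:,1].min(),j[:,1].max())
S=np.nan_to_num(np.load("side1.npy"),nan=-9); k=(abs(S[...,2]-.085)<.006); k[:140]=0;k[230:]=0
jj=W2J(S[k][:,:2],O,th)*1000; jj=jj[(abs(jj[:,0]+92)<30)&(abs(jj[:,1]-54)<80)]; print("side board",len(jj),jj.min(0),jj.max(0))
E
```

```text
(65, 235) [ 595.  665. -261.]
(95, 300) [ 379.  783. -849.]
(125, 275) [464. 415. -63.]
(130, 320) [ 327.  482. -341.]
(190, 320) [354. 207. 120.]
(215, 350) [ 246.  195. -207.]
(303, 135) [773. -61. 151.]
(255, 170) [712.  56.  65.]
(120, 180) [706. 408.  13.]
(330, 150) [ 759. -132.   62.]
(40, 145) [750. 527. 204.]
(230, 85) [903. 108. 140.]
(215, 380) [  44.  283. -858.]
(250, 290) [417.  77.   1.]
(237, 284) [433. 106.  45.]Traceback (most recent call last):
  File "<stdin>", line 14, in <module>
cv2.error: OpenCV(4.12.0) /io/opencv/modules/imgproc/src/linefit.cpp:618: error: (-215:Assertion failed) npoints2 >= 0 || npoints3 >= 0 in function 'fitLine'
```

```bash
python3 -m pendant '0 0 -0.05 0 0 0 0;0 0 -0.10 0 0 0 0;0 0 -0.15 0 0 0 0;0.006 -0.04 -0.18 0 0 0 0;0.012 -0.08 -0.21 0 0 0 0;0.018 -0.12 -0.24 0 0 0 0;0.025 -0.16 -0.26 0 0 0 0;0.03 -0.2 -0.27 0 0 0 0;0.035 -0.23 -0.27 0 0 0 0;0.035 -0.23 -0.27 0 0 0 0'; python3 -c "
from h import *
print(np.round(arm.state()['qpos'],2))"
```

```text
t: 1.15
ee_pos: [0.1239, -0.2949, 0.4927]
eef_rot: [[0.959, 0.282, 0.002], [0.282, -0.959, -0.015], [-0.002, 0.015, -1.0]]
contact_force: [0.4, 0.3, 1.0]
grip_width: 0.003
finger_force: 0.0
[-8.2350e+01 -5.2800e+00  1.7210e+01  1.1163e+02 -1.0000e-02  8.1240e+01]
```

```bash
python3 -m pendant '0.003 -0.02 0.005 0 0 0 0;0.006 -0.04 0.01 0 0 0 0;0.010 -0.065 0.016 0 0 0 0;0.013 -0.09 0.022 0 0 0 0;0.017 -0.109 0.028 0 0 0 0;0.017 -0.109 0.028 0 0 0 0;0.017 -0.109 0.028 0 0 0 0;0.017 -0.109 0.028 0 0 0 0;0.017 -0.109 0.028 0 0 0 0;0.017 -0.109 0.028 0 0 0 0'; python3 - <<'E'
from h import *
np.set_printoptions(suppress=True,linewidth=180)
s=arm.state(); print(np.round(s['qpos'],2)); p=np.array(s['ee_pos']); R=np.array(s['eef_rot'])
for i in range(1,11):
    a=.14*i; q=np.array([np.cos(a)*p[0]-np.sin(a)*p[1],np.sin(a)*p[0]+np.cos(a)*p[1],p[2]]); print((R.T@(q-p)).round(3),round(-a,2))
W=np.nan_to_num(np.load("top1.npy"),nan=-9); im=cv2.imread("pics/top1.png"); hsv=cv2.cvtColor(im,cv2.COLOR_BGR2HSV)
roi=np.zeros(im.shape[:2],bool); roi[190:275,135:270]=1
f=roi&(abs(W[...,2]-.063)<.006)&(hsv[...,0]<14)&(hsv[...,1]>170)
O=np.array([.567,.2001]);th=np.radians(67)
j=W2J(W[f][:,:2],O,th)*1000
for n,fn in(("front",np.min),("back",np.max)):
    e=np.array([(y,fn(q)) for y in range(-150,135,8) for q in [j[abs(j[:,1]-y)<4][:,0]] if len(q)>4]); 
    if len(e)>3:
        l=np.polyfit(e[:,0],e[:,1],1); print(n,len(e),"deg",np.degrees(l[0]),"x0",l[1])
print(len(j),j.min(0),j.max(0))
S=np.nan_to_num(np.load("side1.npy"),nan=-9); k=(abs(S[...,2]-.085)<.006); k[:140]=0;k[230:]=0
jj=W2J(S[k][:,:2],O,th)*1000; jj=jj[(abs(jj[:,0]+92)<30)&(abs(jj[:,1]-54)<80)]; print("side board",len(jj),jj.min(0),jj.max(0))
E
```

```text
t: 2.15
ee_pos: [0.1098, -0.1898, 0.4619]
eef_rot: [[0.959, 0.282, 0.001], [0.282, -0.959, -0.009], [-0.002, 0.009, -1.0]]
contact_force: [0.7, -0.5, -0.7]
grip_width: -0.002
finger_force: 0.0
[-82.34 -16.13   4.72 110.35  -0.01  81.3 ]
[ 0.029 -0.009 -0.   ] -0.14
[ 0.057 -0.023 -0.   ] -0.28
[ 0.082 -0.04  -0.   ] -0.42
[ 0.105 -0.06  -0.001] -0.56
[ 0.125 -0.084 -0.001] -0.7
[ 0.141 -0.109 -0.001] -0.84
[ 0.154 -0.137 -0.001] -0.98
[ 0.162 -0.167 -0.002] -1.12
[ 0.167 -0.197 -0.002] -1.26
[ 0.167 -0.228 -0.002] -1.4
47 [   0.43177859 -155.04160692] [ 28.51083441 134.91267235]
side board 117 [-104.50780694   -1.71289313] [-72.77014569 113.7911724 ]
```

```bash
python3 -m pendant '0.029 -0.009 0 0 0 -0.14 0;0.057 -0.023 0 0 0 -0.28 0;0.082 -0.040 0 0 0 -0.42 0;0.105 -0.060 0 0 0 -0.56 0;0.125 -0.084 0 0 0 -0.7 0;0.141 -0.109 0 0 0 -0.84 0;0.154 -0.137 0 0 0 -0.98 0;0.162 -0.167 0 0 0 -1.12 0;0.167 -0.197 0 0 0 -1.26 0;0.167 -0.228 0 0 0 -1.4 0'; python3 - <<'E'
from h import *
np.set_printoptions(suppress=True,linewidth=180)
s=arm.state(); print(np.round(s['qpos'],2)); p=np.array(s['ee_pos']); R=np.array(s['eef_rot'])
O=np.array([.567,.2001]);th=np.radians(67)
yaw=np.arctan2(R[1,0],R[0,0]); print("turn needed about tool z",-(np.radians(157)-yaw))
t=np.r_[J2W(np.array([-.135,.054]),O,th),.2]; print(t,R.T@(t-p))
E
```

```text
t: 3.15
ee_pos: [0.2059, 0.0779, 0.4594]
eef_rot: [[-0.12, 0.993, 0.0], [0.993, 0.12, -0.01], [-0.01, -0.001, -1.0]]
contact_force: [0.2, -1.4, 0.3]
grip_width: -0.001
finger_force: 0.0
[ -0.79 -15.75   4.53 110.25  -0.55  82.29]
turn needed about tool z -1.0486728154684621
[0.46383133 0.30255596 0.2       ] [0.19441452 0.28325103 0.25731766]
```

```bash
python3 -m pendant '0.015 0.022 0.01 0 0 -0.11 0;0.035 0.05 0.03 0 0 -0.22 0;0.055 0.08 0.05 0 0 -0.33 0;0.078 0.113 0.08 0 0 -0.44 0;0.1 0.145 0.105 0 0 -0.55 0;0.12 0.175 0.13 0 0 -0.66 0;0.14 0.204 0.16 0 0 -0.77 0;0.16 0.233 0.19 0 0 -0.88 0;0.18 0.263 0.22 0 0 -0.98 0;0.194 0.283 0.245 0 0 -1.049 0'; python3 - <<'E'
from h import *
np.set_printoptions(suppress=True,linewidth=180)
s=arm.state(); print(np.round(s['qpos'],2)); p=np.array(s['ee_pos']); R=np.array(s['eef_rot'])
O=np.array([.567,.2001]);th=np.radians(67)
print(W2J(p[:2],O,th),p[2])
t=np.r_[J2W(np.array([-.13,.054]),O,th),.074]; print(t,R.T@(t-p))
c,_=look("top","top2.png"); c,_=look("side","side2.png")
a=cv2.imread("pics/top2.png")[180:320,110:290]; b=cv2.imread("pics/side2.png")[100:240,170:350]
cv2.imwrite("pics/both2.png",cv2.resize(np.hstack([a,b]),None,fx=2.2,fy=2.2,interpolation=cv2.INTER_CUBIC))
E
```

```text
t: 4.15
ee_pos: [0.4663, 0.3009, 0.2099]
eef_rot: [[-0.92, 0.392, -0.001], [0.392, 0.92, -0.01], [-0.003, -0.01, -1.0]]
contact_force: [0.2, -0.8, -0.2]
grip_width: 0.003
finger_force: 0.0
[24.45 15.92 -0.35 74.01 -0.53 47.52]
[-0.13208265  0.05342   ] 0.2099143831264138
[0.46843385 0.30060231 0.074     ] [-0.00161508  0.00191871  0.13590844]
```

View pics/both2.png

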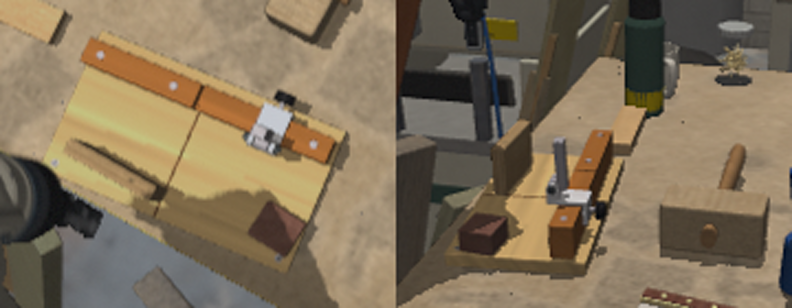

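```bash
python3 -m pendant '0 0.002 0.035 0 0 0 0;0 0.002 0.07 0 0 0 0;0 0.002 0.105 0 0 0 0;0 0.002 0.136 0 0 0 0;-0.004 0.002 0.136 0 0 0 0;-0.008 0.002 0.136 0 0 0 0;-0.012 0.002 0.136 0 0 0 0;-0.016 0.002 0.136 0 0 0 0;-0.02 0.002 0.136 0 0 0 0;-0.024 0.002 0.136 0 0 0 0'
```

```text
t: 5.25
ee_pos: [0.4885, 0.2905, 0.0775]
eef_rot: [[-0.918, 0.396, 0.002], [0.396, 0.918, -0.009], [-0.006, -0.008, -1.0]]
contact_force: [-0.4, 0.5, 0.1]
grip_width: -0.0
finger_force: 0.0
```

```bash
python3 -m pendant '-0.004 0 0 0 0 0 0;-0.008 0 0 0 0 0 0;-0.012 0 0 0 0 0 0;-0.016 0 0 0 0 0 0;-0.02 0 0 0 0 0 0;-0.022 0 0 0 0 0 0;-0.022 0 0 0 0 0 0;-0.022 0 0 0 0 0 0;-0.022 0 0 0 0 0 0;-0.022 0 0 0 0 0 0'; python3 - <<'E'
from h import *
O=np.array([.567,.2001]);th=np.radians(67)
p=arm.state()["ee_pos"]; print(W2J(np.array(p[:2]),O,th))
c,S=look("side"); S=np.nan_to_num(S,nan=-9)
j=W2J(S[...,:2],O,th); k=(S[...,2]>.025)&(S[...,2]<.1)&(j[...,0]<-.005)&(j[...,0]>-.12)&(j[...,1]>0)&(j[...,1]<.13)
print(k.sum(),np.percentile(S[...,2][k],[5,50,95]),np.percentile(j[k],[2,98],axis=0))
E
```

```text
t: 6.25
ee_pos: [0.5079, 0.282, 0.0769]
eef_rot: [[-0.918, 0.396, 0.001], [0.395, 0.918, -0.01], [-0.005, -0.008, -1.0]]
contact_force: [-0.4, 0.2, 0.4]
grip_width: -0.001
finger_force: 0.0
[-0.08638475  0.05228262]
322 [0.03163021 0.03501819 0.09336631] [[-0.09002568  0.00142729]
 [-0.0086897   0.10124677]]
```

The board is lying flat: median z is 35 mm, and it fell from under the finger. Next I'll go behind the stop.

```bash
python3 -m pendant '0 0 -0.045 0 0 0 0;0 0 -0.09 0 0 0 0;0 0 -0.12 0 0 0 0;-0.03 -0.033 -0.12 0 0 0 0;-0.06 -0.066 -0.12 0 0 0 0;-0.09 -0.1 -0.12 0 0 0 0;-0.12 -0.13 -0.12 0 0 0 0;-0.131 -0.14 -0.12 0 0 0 0;-0.131 -0.14 -0.085 0 0 0 0;-0.131 -0.14 -0.045 0 0 0 0'; python3 - <<'E'
from h import *
O=np.array([.567,.2001]);th=np.radians(67)
s=arm.state(); print(W2J(np.array(s["ee_pos"][:2]),O,th),np.degrees(np.arctan2(s["eef_rot"][1][0],s["eef_rot"][0][0])),np.round(s["qpos"],1))
E
```

```text
t: 7.3
ee_pos: [0.5741, 0.1016, 0.1242]
eef_rot: [[-0.918, 0.397, 0.005], [0.397, 0.918, -0.009], [-0.008, -0.007, -1.0]]
contact_force: [-0.3, 0.4, -1.3]
grip_width: 0.002
finger_force: 0.0
[ 0.0449862  -0.08791882] 156.62179227563158 [ 2.1 20.7 -6.1 62.9 -0.5 25.4]
```

```bash
python3 -m pendant '0.006 0 0 0 0 0 0;0.012 0 0 0 0 0 0;0.018 0 0 0 0 0 0;0.023 0 0 0 0 0 0;0.028 0 0 0 0 0 0;0.033 0 0 0 0 0 0;0.038 0 0 0 0 0 0;0.043 0 0 0 0 0 0;0.047 0 0 0 0 0 0;0.050 0 0 0 0 0 0'; python3 - <<'E'
from h import *
look("side","side3.png")
cv2.imwrite("pics/s3.png",cv2.resize(cv2.imread("pics/side3.png")[130:240,180:320],None,fx=4,fy=4,interpolation=cv2.INTER_CUBIC))
E
```

```text
t: 8.3
ee_pos: [0.5265, 0.1219, 0.1234]
eef_rot: [[-0.918, 0.396, 0.001], [0.396, 0.918, -0.01], [-0.005, -0.009, -1.0]]
contact_force: [-0.1, 0.4, 0.5]
grip_width: -0.0
finger_force: 0.0
```

View pics/s3.png

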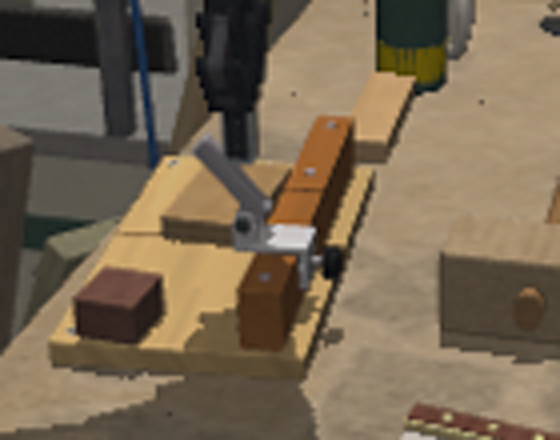

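The side view shows the stop arm at (235,185), already past vertical and falling forward, with the board flat at (225,205). I'll let it fall, then move over in front of the board with the fingers open.

```bash
python3 -m pendant '0 0 0 0 0 0 0;0 0 0 0 0 0 0;0 0 -0.04 0 0 0 0;0 0 -0.08 0 0 0 0;0.025 0.03 -0.08 0 0 0 0;0.05 0.06 -0.08 0 0 0 0.5;0.075 0.09 -0.08 0 0 0 1;0.1 0.12 -0.08 0 0 0 1;0.125 0.14 -0.08 0 0 0 1;0.13 0.14 -0.08 0 0 0 1'; python3 - <<'E'
from h import *
np.set_printoptions(suppress=True,linewidth=180)
O=np.array([.567,.2001]);th=np.radians(67)
s=arm.state(); print(W2J(np.array(s["ee_pos"][:2]),O,th),s["ee_pos"][2])
c,S=look("side","side4.png"); S=np.nan_to_num(S,nan=-9)
def an(S,n):
    j=W2J(S[...,:2],O,th); k=(abs(S[...,2]-.036)<.005)&(j[...,0]<.003)&(j[...,0]>-.14)&(j[...,1]>-.05)&(j[...,1]<.14)
    k=cv2.morphologyEx(k.astype(np.uint8),cv2.MORPH_OPEN,np.ones((3,3)))>0
    r=cv2.minAreaRect((j[k]*1000).astype(np.float32)); print(n,k.sum(),r,cv2.boxPoints(r).round(1).tolist())
    k=(S[...,2]>.02)&(S[...,2]<.15)&(abs(j[...,1]+.088)<.007)&(j[...,0]<-.002)&(j[...,0]>-.06)
    if k.sum(): print("stop x,z",np.percentile(j[k][:,0],[2,98]),np.percentile(S[...,2][k],[2,98]),k.sum())
an(S,"side")
c,T=look("top","top4.png"); an(np.nan_to_num(T,nan=-9),"top")
a=cv2.imread("pics/top4.png")[180:320,110:290]; b=cv2.imread("pics/side4.png")[100:240,170:350]
cv2.imwrite("pics/both4.png",cv2.resize(np.hstack([a,b]),None,fx=2.2,fy=2.2,interpolation=cv2.INTER_CUBIC))
E
```

```text
t: 9.35
ee_pos: [0.4617, 0.3052, 0.2014]
eef_rot: [[-0.92, 0.393, 0.001], [0.393, 0.92, -0.009], [-0.004, -0.008, -1.0]]
contact_force: [0.4, -1.0, -0.6]
grip_width: 0.847
finger_force: 0.0
[-0.13802131  0.05553661] 0.20140624150034
side 293 ((-46.16340255737305, 51.471595764160156), (112.08036804199219, 69.283447265625), 81.43901062011719) [[-88.80000305175781, 1.2000000476837158], [-20.200000762939453, -9.100000381469727], [-3.5999999046325684, 101.69999694824219], [-72.0999984741211, 112.0]]
stop x,z [-0.01802028 -0.00523551] [0.02448449 0.08916959] 71
top 1052 ((-49.11671829223633, 49.31965637207031), (111.02507781982422, 67.56855773925781), 82.76609802246094) [[-89.5999984741211, -1.5], [-22.600000381469727, -10.0], [-8.600000381469727, 100.0999984741211], [-75.5999984741211, 108.5999984741211]]
stop x,z [-0.05416098 -0.00274559] [0.02028946 0.09374389] 63
```

View pics/both4.png

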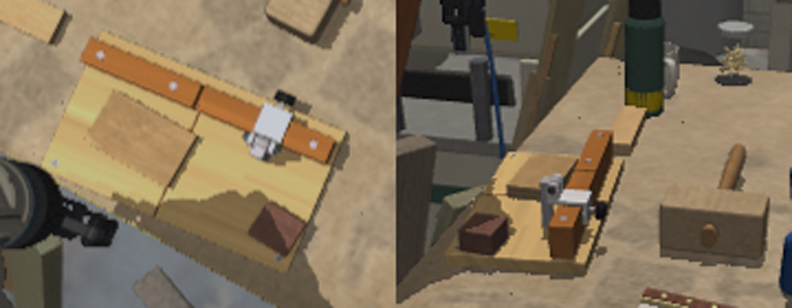

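Both views agree: the stop arm hangs down at jig x of about -5 to -20. The board is flat with its centre near (-48, 50) mm and turned about 7.5°. I'll push its near edge with two fingertips.

```bash
python3 -m pendant '0 -0.005 0.04 0 0 0 0.6;0 -0.01 0.08 0 0 0 0.6;0 -0.01 0.12 0 0 0 0.6;0 -0.01 0.15 0 0 0 0.6;0 -0.01 0.17 0 0 0 0.6;0 -0.01 0.178 0 0 0 0.6;-0.01 -0.01 0.178 0 0 0 0.6;-0.02 -0.01 0.178 0 0 0 0.6;-0.03 -0.01 0.178 0 0 0 0.6;-0.032 -0.01 0.178 0 0 0 0.6'; python3 - <<'E'
from h import *
O=np.array([.567,.2001]);th=np.radians(67)
s=arm.state(); print(W2J(np.array(s["ee_pos"][:2]),O,th)); R=s["eef_rot"]; print(np.degrees(np.arctan2(R[1][0],R[0][0])))
E
```

```text
t: 10.45
ee_pos: [0.4908, 0.2785, 0.025]
eef_rot: [[-0.918, 0.397, 0.004], [0.397, 0.918, -0.009], [-0.007, -0.007, -1.0]]
contact_force: [-0.7, -0.3, 0.9]
grip_width: 0.602
finger_force: 0.0
[-0.10079934  0.04238096]
156.62458533787213
```

```bash
python3 -m pendant '-0.002 0 0.003 0 0 0 0.6;-0.004 0 0.003 0 0 0 0.6;-0.006 0 0.003 0 0 0 0.6;-0.008 0 0.003 0 0 0 0.6;-0.01 0 0.003 0 0 0 0.6;-0.012 0 0.003 0 0 0 0.6;-0.014 0 0.003 0 0 0 0.6;-0.016 0 0.003 0 0 0 0.6;-0.018 0 0.003 0 0 0 0.6;-0.018 0 0.003 0 0 0 0.6'; cat > m.py <<'E'
from h import *
np.set_printoptions(suppress=True,linewidth=180)
O=np.array([.567,.2001]);th=np.radians(67)
s=arm.state(); print(W2J(np.array(s["ee_pos"][:2]),O,th).round(4))
for n in("top","side"):
    c,S=look(n,n+"_now.png"); S=np.nan_to_num(S,nan=-9)
    j=W2J(S[...,:2],O,th); k=(abs(S[...,2]-.036)<.005)&(j[...,0]<.003)&(j[...,0]>-.11)&(j[...,1]>-.1)&(j[...,1]<.14)
    hs=cv2.cvtColor(c["pixels"],cv2.COLOR_RGB2HSV); k&=(hs[...,1]>50)&(hs[...,2]>60)
    k=cv2.morphologyEx(k.astype(np.uint8),cv2.MORPH_OPEN,np.ones((3,3)))
    _,l,st,_=cv2.connectedComponentsWithStats(k); k=l==1+st[1:,4].argmax()
    r=cv2.minAreaRect((j[k]*1000).astype(np.float32)); print(n,k.sum(),np.round(r[0],1),np.round(r[1],1),round(r[2],1),cv2.boxPoints(r).round(1).tolist())
E
python3 m.py
```

```text
t: 11.45
ee_pos: [0.5054, 0.2717, 0.021]
eef_rot: [[-0.918, 0.396, 0.001], [0.396, 0.918, -0.01], [-0.005, -0.008, -1.0]]
contact_force: [-0.3, -0.3, 0.3]
grip_width: 0.598
finger_force: 0.0
[-0.0847  0.0418]
top 795 [-39.5  53.4] [111.2  66.7] 89.7 [[-73.0999984741211, -2.0], [-6.5, -2.4000000953674316], [-5.800000190734863, 108.80000305175781], [-72.5, 109.19999694824219]]
side 271 [-37.9  53.7] [ 68.4 113.2] 1.5 [[-73.5, 109.4000015258789], [-70.5999984741211, -3.700000047683716], [-2.299999952316284, -2.0], [-5.099999904632568, 111.19999694824219]]
```

```bash
python3 -m pendant '-0.001 0 0 0 0 0 0.6;-0.002 0 0 0 0 0 0.6;-0.003 0 0 0 0 0 0.6;-0.004 0 0 0 0 0 0.6;-0.005 0 0 0 0 0 0.6;-0.0055 0 0 0 0 0 0.6;-0.006 0 0 0 0 0 0.6;-0.0065 0 0 0 0 0 0.6;-0.007 0 0 0 0 0 0.6;-0.007 0 0 0 0 0 0.6'
```

```text
t: 12.55
ee_pos: [0.5116, 0.269, 0.0211]
eef_rot: [[-0.918, 0.396, 0.001], [0.396, 0.918, -0.01], [-0.005, -0.008, -1.0]]
contact_force: [1.0, -0.5, 0.1]
grip_width: 0.597
finger_force: 0.0
```

```bash
python3 -m pendant '-0.0005 0 0 0 0 0 0.6;-0.001 0 0 0 0 0 0.6;-0.0015 0 0 0 0 0 0.6;-0.002 0 0 0 0 0 0.6;-0.002 0 0 0 0 0 0.6;-0.002 0 0 0 0 0 0.6;-0.002 0 0 0 0 0 0.6;-0.002 0 0 0 0 0 0.6;-0.002 0 0 0 0 0 0.6;-0.002 0 0 0 0 0 0.6'; python3 m.py
```

```text
t: 13.55
ee_pos: [0.5133, 0.2682, 0.0211]
eef_rot: [[-0.918, 0.396, 0.001], [0.396, 0.918, -0.01], [-0.005, -0.008, -1.0]]
contact_force: [0.4, 0.6, -0.1]
grip_width: 0.598
finger_force: 0.0
[-0.076   0.0417]
top 745 [-30.7  53.4] [111.1  67.2] 88.7 [[-65.5999984741211, -1.399999976158142], [1.600000023841858, -2.9000000953674316], [4.099999904632568, 108.19999694824219], [-63.099998474121094, 109.69999694824219]]
side 224 [-33.2  56.1] [110.8  58.3] 89.4 [[-62.900001525878906, 1.0], [-4.599999904632568, 0.4000000059604645], [-3.5, 111.19999694824219], [-61.79999923706055, 111.80000305175781]]
```

```bash
python3 -m pendant '-0.0003 0 0 0 0 0 0.6;-0.0006 0 0 0 0 0 0.6;-0.0009 0 0 0 0 0 0.6;-0.0012 0 0 0 0 0 0.6;-0.0015 0 0 0 0 0 0.6;-0.0018 0 0 0 0 0 0.6;-0.0021 0 0 0 0 0 0.6;-0.0024 0 0 0 0 0 0.6;-0.0027 0 0 0 0 0 0.6;-0.003 0 0 0 0 0 0.6'
```

```text
t: 14.65
ee_pos: [0.5144, 0.2677, 0.021]
eef_rot: [[-0.919, 0.395, -0.002], [0.395, 0.919, -0.008], [-0.002, -0.008, -1.0]]
contact_force: [-9.8, 6.3, 5.7]
grip_width: 0.598
finger_force: 5.6
```

```bash
python3 -m pendant '0.015 0 0 0 0 0 0.6;0.025 0 0 0 0 0 0.6;0.025 0 -0.04 0 0 0 0.3;0.01 0.03 -0.07 0 0 0 0;-0.01 0.06 -0.07 0 0 0 0;-0.03 0.09 -0.07 0 0 0 0;-0.053 0.115 -0.07 0 0 0 0;-0.053 0.115 -0.04 0 0 0 0;-0.053 0.115 -0.015 0 0 0 0;-0.053 0.115 -0.001 0 0 0 0'; python3 m.py
```

```text
t: 15.65
ee_pos: [0.609, 0.3515, 0.0188]
eef_rot: [[-0.919, 0.395, -0.001], [0.395, 0.918, -0.011], [-0.003, -0.011, -1.0]]
contact_force: [-0.5, 0.8, 0.1]
grip_width: -0.003
finger_force: 0.0
[-0.0205  0.1558]
top 1016 [-30.8  53.5] [110.7  67.4] 89.9 [[-64.5999984741211, -1.7000000476837158], [2.799999952316284, -1.899999976158142], [3.0999999046325684, 108.80000305175781], [-64.30000305175781, 108.9000015258789]]
side 216 [-32.9  56.2] [117.6  55.8] 89.3 [[-61.5, -2.200000047683716], [-5.699999809265137, -2.9000000953674316], [-4.300000190734863, 114.69999694824219], [-60.099998474121094, 115.30000305175781]]
```

```bash
python3 -m pendant '0 0 -0.006 0 0 0 0;0 -0.01 -0.006 0 0 0 0;0 -0.02 -0.006 0 0 0 0;0 -0.026 -0.006 0 0 0 0;0 -0.032 -0.006 0 0 0 0;0 -0.038 -0.006 0 0 0 0;0 -0.044 -0.006 0 0 0 0;0 -0.05 -0.006 0 0 0 0;0 -0.056 -0.006 0 0 0 0;0 -0.062 -0.006 0 0 0 0'
```

```text
t: 16.75
ee_pos: [0.5857, 0.2945, 0.028]
eef_rot: [[-0.918, 0.396, 0.001], [0.396, 0.918, -0.009], [-0.005, -0.008, -1.0]]
contact_force: [1.9, 1.7, 2.0]
grip_width: -0.002
finger_force: 1.1
```

```bash
python3 -m pendant '0 -0.004 0 0 0 0 0;0 -0.008 0 0 0 0 0;0 -0.012 0 0 0 0 0;0 -0.016 0 0 0 0 0;0 -0.02 0 0 0 0 0;0 -0.024 0 0 0 0 0;0 -0.028 0 0 0 0 0;0 -0.032 0 0 0 0 0;0 -0.035 0 0 0 0 0;0 -0.036 0 0 0 0 0'; python3 m.py
```

```text
t: 17.75
ee_pos: [0.5713, 0.2613, 0.0281]
eef_rot: [[-0.918, 0.396, 0.001], [0.396, 0.918, -0.01], [-0.005, -0.009, -1.0]]
contact_force: [0.2, 0.9, 0.1]
grip_width: 0.003
finger_force: 0.3
[-0.02   0.058]
top 905 [-37.5  -9.3] [110.2  67.8] 82.8 [[-78.0999984741211, -59.70000076293945], [-10.800000190734863, -68.19999694824219], [3.0999999046325684, 41.099998474121094], [-64.19999694824219, 49.599998474121094]]
side 188 [-57.  -11.4] [ 40.6 113.6] 9.9 [[-86.80000305175781, 41.0], [-67.19999694824219, -70.9000015258789], [-27.200000762939453, -63.900001525878906], [-46.79999923706055, 48.0]]
```

```bash
python3 -m pendant '0 0.01 0 0 0 0 0;0 0.01 -0.04 0 0 0 0;0 0.01 -0.08 0 0 0 0.3;0.03 -0.02 -0.08 0 0 0 0.6;0.06 -0.05 -0.08 0 0 0 0.6;0.09 -0.07 -0.08 0 0 0 0.6;0.1 -0.07 -0.05 0 0 0 0.6;0.1 -0.07 -0.02 0 0 0 0.6;0.1 -0.07 0.004 0 0 0 0.6;0.1 -0.07 0.006 0 0 0 0.6'
```

```text
t: 18.85
ee_pos: [0.4505, 0.237, 0.0201]
eef_rot: [[-0.919, 0.395, -0.003], [0.395, 0.918, -0.011], [-0.002, -0.011, -1.0]]
contact_force: [-1.1, -0.9, 0.7]
grip_width: 0.6
finger_force: 0.0
```

```bash
python3 -m pendant '-0.01 0 0 0 0 0 0.6;-0.02 0 0 0 0 0 0.6;-0.026 0 0 0 0 0 0.6;-0.029 0 0 0 0 0 0.6;-0.032 0 0 0 0 0 0.6;-0.035 0 0 0 0 0 0.6;-0.038 0 0 0 0 0 0.6;-0.041 0 0 0 0 0 0.6;-0.043 0 0 0 0 0 0.6;-0.0435 0 0 0 0 0 0.6'; python3 m.py
```

```text
t: 19.85
ee_pos: [0.4921, 0.2197, 0.0225]
eef_rot: [[-0.918, 0.396, 0.001], [0.396, 0.918, -0.01], [-0.005, -0.008, -1.0]]
contact_force: [-0.9, -0.1, -0.3]
grip_width: 0.6
finger_force: 0.3
[-0.0766 -0.0113]
top 774 [-31.1  -6.9] [108.7  68. ] 89.3 [[-65.80000305175781, -60.900001525878906], [2.200000047683716, -61.70000076293945], [3.5, 47.0], [-64.5, 47.900001525878906]]
side 153 [-53.5  -7. ] [ 31.7 116.1] 9.9 [[-79.0999984741211, 47.5], [-59.099998474121094, -66.9000015258789], [-27.799999237060547, -61.400001525878906], [-47.79999923706055, 53.0]]
```

```bash
python3 -m pendant '-0.001 0 0 0 0 0 0.6;-0.002 0 0 0 0 0 0.6;0.015 0 0 0 0 0 0.6;0.025 0 -0.035 0 0 0 0.3;0.01 0.03 -0.07 0 0 0 0;-0.015 0.065 -0.07 0 0 0 0;-0.044 0.096 -0.07 0 0 0 0;-0.044 0.096 -0.035 0 0 0 0;-0.044 0.096 -0.008 0 0 0 0;-0.044 0.096 -0.004 0 0 0 0'; python3 m.py
```

```text
t: 20.95
ee_pos: [0.5677, 0.2903, 0.0225]
eef_rot: [[-0.919, 0.395, -0.004], [0.395, 0.918, -0.012], [-0.001, -0.013, -1.0]]
contact_force: [0.2, -0.1, -0.0]
grip_width: 0.001
finger_force: 0.0
[-0.0346  0.0833]
top 1031 [-31.   -6.6] [110.6  68.1] 89.1 [[-65.9000015258789, -61.400001525878906], [2.200000047683716, -62.400001525878906], [3.9000000953674316, 48.20000076293945], [-64.19999694824219, 49.20000076293945]]
side 145 [-52.3  -6.6] [ 29.5 115.2] 10.0 [[-76.80000305175781, 47.599998474121094], [-56.900001525878906, -65.80000305175781], [-27.799999237060547, -60.70000076293945], [-47.70000076293945, 52.70000076293945]]
```

```bash
python3 -m pendant '0 -0.01 0 0 0 0 0;0 -0.018 0 0 0 0 0;0 -0.021 0 0 0 0 0;0 -0.023 0 0 0 0 0;0 -0.025 0 0 0 0 0;0 -0.027 0 0 0 0 0;0 -0.029 0 0 0 0 0;0 -0.031 0 0 0 0 0;0 -0.033 0 0 0 0 0;0 -0.035 0 0 0 0 0'; python3 m.py
```

```text
t: 22.05
ee_pos: [0.5572, 0.2595, 0.0271]
eef_rot: [[-0.919, 0.395, 0.003], [0.395, 0.919, -0.007], [-0.006, -0.006, -1.0]]
contact_force: [0.2, 6.9, 5.5]
grip_width: -0.001
finger_force: 3.7
[-0.0322  0.0509]
top 762 [-31.2 -17.8] [109.2  68. ] 89.4 [[-65.80000305175781, -72.0], [2.200000047683716, -72.69999694824219], [3.4000000953674316, 36.5], [-64.69999694824219, 37.20000076293945]]
side 167 [-53.4 -17.2] [ 33.9 117.1] 10.9 [[-81.0999984741211, 37.099998474121094], [-59.0, -77.9000015258789], [-25.600000381469727, -71.5], [-47.79999923706055, 43.599998474121094]]
```

```bash
python3 - <<'E'
import cv2,numpy as np
a=cv2.imread("pics/top_now.png")[190:290,140:270]; b=cv2.imread("pics/side_now.png")[140:240,180:310]
cv2.imwrite("pics/both5.png",cv2.resize(np.hstack([a,b]),None,fx=3,fy=3,interpolation=cv2.INTER_CUBIC))
from h import *
O=np.array([.567,.2001]);th=np.radians(67)
for n in("top","side"):
    c,S=look(n); S=np.nan_to_num(S,nan=-9); j=W2J(S[...,:2],O,th)*1000
    k=(S[...,2]>.045)&(S[...,2]<.1)&(j[...,0]<-3)&(j[...,0]>-40)&(abs(j[...,1]+88)<22)
    print(n,k.sum(),np.c_[j[k],S[k][:,2]*1000].round().astype(int).tolist()[:60])
E
```

```text
top 103 [[-5, -68, 86], [-4, -71, 87], [-3, -73, 88], [-7, -69, 86], [-6, -72, 87], [-5, -74, 90], [-4, -76, 90], [-3, -78, 86], [-9, -69, 82], [-8, -73, 92], [-7, -75, 89], [-7, -77, 88], [-6, -78, 81], [-5, -82, 89], [-4, -84, 90], [-3, -86, 93], [-11, -73, 87], [-10, -75, 86], [-9, -78, 87], [-8, -80, 90], [-7, -83, 90], [-6, -85, 91], [-5, -87, 90], [-4, -89, 89], [-4, -92, 93], [-12, -76, 83], [-11, -78, 82], [-10, -81, 88], [-9, -83, 85], [-8, -86, 90], [-8, -88, 91], [-7, -91, 93], [-6, -92, 89], [-5, -94, 88], [-4, -96, 87], [-3, -99, 92], [-13, -79, 86], [-12, -82, 86], [-11, -85, 91], [-11, -86, 87], [-10, -89, 92], [-9, -91, 89], [-8, -93, 91], [-7, -96, 91], [-6, -97, 88], [-5, -100, 88], [-5, -103, 96], [-3, -104, 87], [-15, -81, 89], [-15, -83, 88], [-14, -85, 84], [-13, -88, 90], [-12, -89, 88], [-11, -92, 90], [-10, -94, 88], [-9, -96, 86], [-8, -98, 89], [-8, -101, 95], [-7, -103, 91], [-6, -105, 90]]
side 85 [[-6, -75, 89], [-3, -73, 88], [-16, -78, 87], [-13, -81, 89], [-10, -81, 89], [-8, -76, 87], [-4, -82, 90], [-17, -84, 87], [-15, -85, 87], [-12, -84, 87], [-9, -86, 88], [-7, -84, 87], [-3, -86, 89], [-16, -91, 87], [-14, -90, 87], [-9, -98, 91], [-8, -90, 87], [-5, -91, 88], [-17, -89, 83], [-13, -95, 87], [-10, -94, 86], [-5, -103, 91], [-3, -100, 89], [-16, -93, 82], [-14, -90, 81], [-11, -92, 82], [-6, -102, 87], [-3, -101, 87], [-16, -95, 80], [-14, -92, 79], [-9, -101, 83], [-6, -102, 84], [-16, -96, 78], [-13, -95, 77], [-10, -97, 79], [-5, -106, 83], [-17, -91, 72], [-14, -93, 74], [-10, -99, 77], [-6, -104, 79], [-17, -91, 69], [-15, -89, 68], [-9, -101, 74], [-5, -105, 77], [-4, -99, 74], [-17, -93, 67], [-14, -93, 68], [-10, -100, 71], [-8, -96, 69], [-3, -103, 73], [-17, -91, 63], [-14, -93, 64], [-11, -95, 65], [-8, -96, 66], [-3, -104, 70], [-18, -89, 59], [-14, -92, 61], [-10, -99, 64], [-7, -99, 65], [-3, -106, 68]]
```

View pics/both5.png

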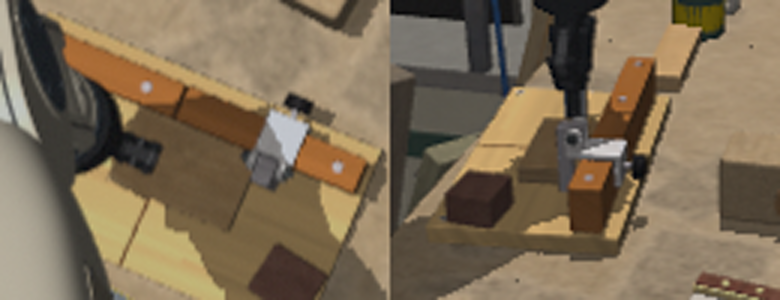

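```bash
python3 -m pendant '0 -0.0005 0 0 0 0 0;0 -0.001 0 0 0 0 0;0 -0.0015 0 0 0 0 0;0 -0.002 0 0 0 0 0;0 -0.002 0 0 0 0 0;0 -0.002 0 0 0 0 0;0 -0.002 0 0 0 0 0;0 -0.002 0 0 0 0 0;0 -0.002 0 0 0 0 0;0 -0.002 0 0 0 0 0'; python3 m.py; python3 - <<'E'
from h import *
s=arm.state(); print(s["contact_force"],s["torque"],s["finger_force"])
O=np.array([.567,.2001]);th=np.radians(67)
# board top right-end: top view profile of heights at several x along y
c,S=look("top"); S=np.nan_to_num(S,nan=-9); j=W2J(S[...,:2],O,th)*1000
for x in (-60,-50,-40,-30):
    k=(abs(j[...,0]-x)<2.5)&(j[...,1]<-60)&(j[...,1]>-95)&(S[...,2]<.05); a=j[k][:,1]; o=np.argsort(-a); print(x,[(int(a[i]),int(S[k][i,2]*1000)) for i in o][:26])
E
```

```text
t: 23.25
ee_pos: [0.5564, 0.2577, 0.0272]
eef_rot: [[-0.919, 0.395, 0.003], [0.395, 0.919, -0.007], [-0.006, -0.006, -1.0]]
contact_force: [0.4, 5.8, 6.7]
grip_width: 0.002
finger_force: 3.6
[-0.0323  0.0489]
top 892 [-31.2 -19.5] [109.8  67.9] 89.3 [[-65.9000015258789, -74.0], [2.0999999046325684, -74.9000015258789], [3.4000000953674316, 34.900001525878906], [-64.5, 35.79999923706055]]
side 164 [-52.7 -17.6] [ 31.2 115.4] 11.7 [[-79.69999694824219, 35.70000076293945], [-56.20000076293945, -77.30000305175781], [-25.700000762939453, -70.9000015258789], [-49.099998474121094, 42.099998474121094]]
[-0.460018    5.37307561  5.30242163] [ 1.1597813   0.00279783 -0.03123817] 3.6005936935544014
-60 [(-60, 32), (-62, 33), (-63, 34), (-64, 33), (-65, 36), (-66, 33), (-67, 33), (-68, 34), (-70, 33), (-71, 35), (-73, 28), (-74, 39), (-74, 22), (-74, 15), (-76, 20), (-77, 19), (-79, 16), (-80, 16), (-80, 13), (-82, 19), (-83, 14), (-84, 16), (-85, 16), (-87, 17), (-87, 16), (-89, 17)]
-50 [(-60, 42), (-61, 30), (-61, 40), (-62, 29), (-64, 37), (-64, 32), (-66, 35), (-67, 34), (-68, 32), (-69, 33), (-71, 34), (-73, 37), (-74, 32), (-74, 27), (-74, 18), (-74, 13), (-76, 22), (-78, 23), (-78, 16), (-80, 22), (-81, 18), (-83, 18), (-84, 19), (-85, 13), (-86, 19), (-87, 12)]
-40 [(-60, 34), (-62, 38), (-62, 36), (-63, 33), (-65, 35), (-65, 31), (-66, 32), (-68, 36), (-70, 36), (-71, 36), (-73, 36), (-73, 12), (-73, 33), (-74, 29), (-74, 17), (-76, 17), (-76, 13), (-78, 18), (-79, 20), (-81, 14), (-82, 16), (-84, 19), (-85, 18), (-86, 15), (-87, 14), (-87, 13)]
-30 [(-60, 36), (-61, 38), (-61, 33), (-63, 35), (-64, 36), (-66, 38), (-67, 37), (-69, 30), (-69, 39), (-71, 33), (-72, 40), (-74, 37), (-74, 24), (-74, 34), (-74, 19), (-75, 19), (-76, 16), (-77, 16), (-79, 13), (-81, 16), (-82, 11), (-83, 21), (-85, 7), (-86, 19), (-88, 18), (-89, 18)]
```

```bash
python3 -m pendant '0 -0.0005 0 0 0 0 0;0 -0.001 0 0 0 0 0;0 -0.0015 0 0 0 0 0;0 -0.002 0 0 0 0 0;0 -0.0025 0 0 0 0 0;0 -0.003 0 0 0 0 0;0 -0.0035 0 0 0 0 0;0 -0.004 0 0 0 0 0;0 -0.004 0 0 0 0 0;0 -0.004 0 0 0 0 0'; python3 m.py
```

```text
t: 24.4
ee_pos: [0.5548, 0.254, 0.0272]
eef_rot: [[-0.919, 0.395, 0.003], [0.395, 0.919, -0.007], [-0.006, -0.006, -1.0]]
contact_force: [-0.5, 6.7, 6.3]
grip_width: 0.002
finger_force: 3.6
[-0.0323  0.0449]
top 881 [-31.5 -24.1] [109.9  67.8] 88.9 [[-66.4000015258789, -78.4000015258789], [1.2999999523162842, -79.69999694824219], [3.4000000953674316, 30.200000762939453], [-64.4000015258789, 31.5]]
side 169 [-52.2 -25.2] [ 33.6 110.7] 11.5 [[-79.69999694824219, 25.600000381469727], [-57.599998474121094, -82.80000305175781], [-24.700000762939453, -76.0999984741211], [-46.79999923706055, 32.29999923706055]]
```

```bash
python3 -m pendant '0 -0.0003 0 0 0 0 0;0 -0.0006 0 0 0 0 0;0 -0.0009 0 0 0 0 0;0 -0.0012 0 0 0 0 0;0 -0.0015 0 0 0 0 0;0 -0.0018 0 0 0 0 0;0 -0.002 0 0 0 0 0;0 -0.002 0 0 0 0 0;0 -0.002 0 0 0 0 0;0 -0.002 0 0 0 0 0'
```

```text
t: 25.5
ee_pos: [0.5544, 0.2531, 0.0273]
eef_rot: [[-0.919, 0.395, 0.004], [0.395, 0.919, -0.006], [-0.006, -0.004, -1.0]]
contact_force: [0.9, 11.2, 4.6]
grip_width: 0.003
finger_force: 5.5
```

```bash
python3 -m pendant '0 0.012 0 0 0 0 0;0 0.012 -0.04 0 0 0 0;0 0.012 -0.08 0 0 0 0.3;0.03 -0.02 -0.08 0 0 0 0.6;0.06 -0.05 -0.08 0 0 0 0.6;0.08 -0.068 -0.08 0 0 0 0.6;0.085 -0.068 -0.05 0 0 0 0.6;0.085 -0.068 -0.02 0 0 0 0.6;0.085 -0.068 0.001 0 0 0 0.6;0.085 -0.068 0.003 0 0 0 0.6'; python3 m.py
```

```text
t: 26.5
ee_pos: [0.4468, 0.2217, 0.0212]
eef_rot: [[-0.918, 0.396, -0.003], [0.396, 0.918, -0.012], [-0.002, -0.012, -1.0]]
contact_force: [0.4, -0.1, 0.4]
grip_width: 0.605
finger_force: 0.0
[-0.1191 -0.0271]
top 945 [-31.4 -24.2] [110.8  67.8] 89.2 [[-66.0, -79.0999984741211], [1.7999999523162842, -80.0999984741211], [3.299999952316284, 30.700000762939453], [-64.5, 31.600000381469727]]
side 175 [-52.3 -24.1] [ 33.8 114.6] 11.3 [[-80.0999984741211, 28.799999237060547], [-57.70000076293945, -83.69999694824219], [-24.5, -77.0], [-46.900001525878906, 35.400001525878906]]
```

Now I'll press the near edge against the fence, which makes contact at TCP x≈-0.075.

```bash
python3 -m pendant '-0.01 0 0 0 0 0 0.6;-0.02 0 0 0 0 0 0.6;-0.028 0 0 0 0 0 0.6;-0.034 0 0 0 0 0 0.6;-0.038 0 0 0 0 0 0.6;-0.041 0 0 0 0 0 0.6;-0.043 0 0 0 0 0 0.6;-0.0445 0 0 0 0 0 0.6;-0.0455 0 0 0 0 0 0.6;-0.046 0 0 0 0 0 0.6'
```

```text
t: 27.6
ee_pos: [0.487, 0.2053, 0.0234]
eef_rot: [[-0.919, 0.395, -0.005], [0.395, 0.919, -0.007], [0.002, -0.008, -1.0]]
contact_force: [-16.0, 8.9, 10.8]
grip_width: 0.598
finger_force: 8.9
```

```bash
python3 -m pendant '0.003 0 0 0 0 0 0.6;0.01 0 0 0 0 0 0.6;0.025 0 0 0 0 0 0.6;0.025 0 -0.035 0 0 0 0.3;0.01 0.03 -0.07 0 0 0 0;-0.02 0.065 -0.07 0 0 0 0;-0.055 0.096 -0.07 0 0 0 0;-0.055 0.096 -0.035 0 0 0 0;-0.055 0.096 -0.008 0 0 0 0;-0.055 0.096 -0.005 0 0 0 0'; python3 m.py
```

```text
t: 28.6
ee_pos: [0.5764, 0.2702, 0.0245]
eef_rot: [[-0.919, 0.395, -0.005], [0.395, 0.918, -0.012], [-0.0, -0.013, -1.0]]
contact_force: [-1.0, -0.2, 0.3]
grip_width: 0.002
finger_force: 0.0
[-0.0188  0.0682]
top 973 [-31.4 -24.8] [109.5  67.6] 89.0 [[-66.19999694824219, -79.0], [1.399999976158142, -80.19999694824219], [3.299999952316284, 29.399999618530273], [-64.19999694824219, 30.5]]
side 168 [-52.  -26.7] [ 33.8 111.2] 11.6 [[-79.80000305175781, 24.399999618530273], [-57.400001525878906, -84.5999984741211], [-24.299999237060547, -77.80000305175781], [-46.70000076293945, 31.200000762939453]]
```

```bash
python3 -m pendant '0 -0.008 0 0 0 0 0;0 -0.014 0 0 0 0 0;0 -0.019 0 0 0 0 0;0 -0.021 0 0 0 0 0;0 -0.022 0 0 0 0 0;0 -0.023 0 0 0 0 0;0 -0.0235 0 0 0 0 0;0 -0.024 0 0 0 0 0;0 -0.0245 0 0 0 0 0;0 -0.025 0 0 0 0 0'; python3 m.py|head -1
```

```text
t: 29.7
ee_pos: [0.5691, 0.2475, 0.0282]
eef_rot: [[-0.918, 0.396, 0.001], [0.396, 0.918, -0.01], [-0.005, -0.009, -1.0]]
contact_force: [0.1, 0.2, -0.5]
grip_width: 0.0
finger_force: 0.0
[-0.0166  0.0445]
```

```bash
python3 -m pendant '0 -0.0005 0 0 0 0 0;0 -0.001 0 0 0 0 0;0 -0.0015 0 0 0 0 0;0 -0.002 0 0 0 0 0;0 -0.0023 0 0 0 0 0;0 -0.0026 0 0 0 0 0;0 -0.003 0 0 0 0 0;0 -0.003 0 0 0 0 0;0 -0.003 0 0 0 0 0;0 -0.003 0 0 0 0 0'; python3 m.py|head -1
```

```text
t: 30.8
ee_pos: [0.5687, 0.2463, 0.0288]
eef_rot: [[-0.919, 0.395, 0.003], [0.395, 0.919, -0.007], [-0.005, -0.005, -1.0]]
contact_force: [2.9, 9.0, -0.6]
grip_width: -0.003
finger_force: 4.1
[-0.0165  0.0432]
```

```bash
python3 -m pendant '0 0.003 0 0 0 0 0;0 0.01 0 0 0 0 0;0 0.03 0 0 0 0 0;0 0.03 -0.04 0 0 0 0;0 0.03 -0.08 0 0 0 0;0.03 0.05 -0.12 0 0 0 0;0.06 0.08 -0.15 0 0 0 0;0.09 0.11 -0.17 0 0 0 0;0.12 0.14 -0.18 0 0 0 0;0.12 0.14 -0.18 0 0 0 0'; python3 m.py; python3 - <<'E'
import cv2,numpy as np
a=cv2.imread("pics/top_now.png")[190:290,130:270]; b=cv2.imread("pics/side_now.png")[140:240,180:310]
cv2.imwrite("pics/both6.png",cv2.resize(np.hstack([a,b]),None,fx=2.9,fy=2.9,interpolation=cv2.INTER_CUBIC))
E
```

```text
t: 31.9
ee_pos: [0.511, 0.4273, 0.2083]
eef_rot: [[-0.92, 0.391, 0.003], [0.391, 0.92, -0.007], [-0.006, -0.006, -1.0]]
contact_force: [-0.1, -0.5, -0.2]
grip_width: 0.004
finger_force: 0.0
[-0.1403  0.1872]
top 1026 [-31.4 -24.1] [110.3  67.9] 89.2 [[-66.0999984741211, -78.80000305175781], [1.7999999523162842, -79.69999694824219], [3.299999952316284, 30.600000381469727], [-64.5999984741211, 31.5]]
side 167 [-51.9 -27.5] [ 33.8 114.1] 11.7 [[-80.0, 24.899999618530273], [-56.900001525878906, -86.80000305175781], [-23.799999237060547, -79.9000015258789], [-46.900001525878906, 31.799999237060547]]
```

View pics/both6.png

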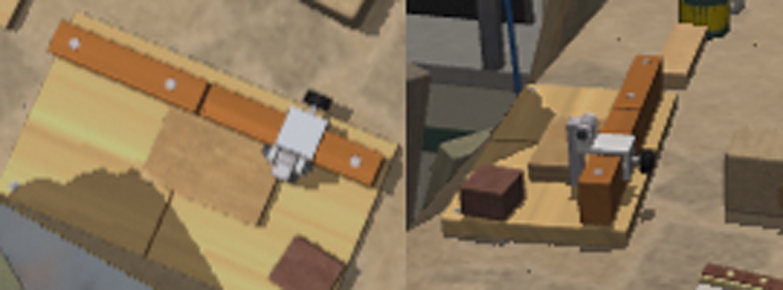

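The final view shows the board against the fence with its right end at the stop, and the offcut and other items unmoved. The top-view fit leaves up to 0.8° of doubt about the right-hand half, so I'll press there once more.

```bash
python3 -m pendant '0 -0.045 0.02 0 0 0 0;0 -0.09 0.04 0 0 0 0;0.005 -0.135 0.06 0 0 0 0;0.005 -0.18 0.07 0 0 0 0;0 -0.22 0.08 0 0 0 0;-0.01 -0.237 0.1 0 0 0 0;-0.02 -0.237 0.13 0 0 0 0;-0.025 -0.237 0.16 0 0 0 0;-0.028 -0.237 0.178 0 0 0 0;-0.028 -0.237 0.180 0 0 0 0'; python3 m.py | head -1
```

```text
t: 33.0
ee_pos: [0.4439, 0.1902, 0.0265]
eef_rot: [[-0.917, 0.398, -0.003], [0.398, 0.917, -0.011], [-0.001, -0.012, -1.0]]
contact_force: [-0.5, 0.1, 0.3]
grip_width: -0.003
finger_force: 0.0
[-0.1095 -0.0572]
```

```bash
python3 -m pendant '-0.01 0 0 0 0 0 0;-0.02 0 0 0 0 0 0;-0.028 0 0 0 0 0 0;-0.03 0 0 0 0 0 0;-0.032 0 0 0 0 0 0;-0.033 0 0 0 0 0 0;-0.034 0 0 0 0 0 0;-0.035 0 0 0 0 0 0;-0.0355 0 0 0 0 0 0;-0.036 0 0 0 0 0 0'; python3 m.py
```

```text
t: 34.1
ee_pos: [0.4755, 0.1788, 0.0288]
eef_rot: [[-0.919, 0.394, -0.003], [0.394, 0.919, -0.008], [0.0, -0.008, -1.0]]
contact_force: [-12.0, 7.0, 8.5]
grip_width: 0.0
finger_force: 6.9
[-0.0759 -0.0553]
top 323 [-24.7 -54.2] [76.4 46. ] 61.8 [[-63.099998474121094, -77.0], [-22.5, -98.80000305175781], [13.600000381469727, -31.399999618530273], [-27.0, -9.699999809265137]]
side 162 [-51.6 -29.7] [ 33.9 106.1] 11.6 [[-78.80000305175781, 18.899999618530273], [-57.400001525878906, -85.0999984741211], [-24.299999237060547, -78.30000305175781], [-45.70000076293945, 25.700000762939453]]
```

```bash
python3 -m pendant '0.002 0 0 0 0 0 0;0.006 0 0 0 0 0 0;0.02 0 0 0 0 0 0;0.03 0 0 0 0 0 0;0.03 0 -0.04 0 0 0 0;0.03 0 -0.08 0 0 0 0;0.03 0.04 -0.12 0 0 0 0;0.03 0.09 -0.15 0 0 0 0;0.03 0.14 -0.15 0 0 0 0;0.03 0.18 -0.15 0 0 0 0'; python3 m.py
```

```text
t: 35.2
ee_pos: [0.5208, 0.3559, 0.1792]
eef_rot: [[-0.918, 0.396, 0.004], [0.396, 0.918, -0.008], [-0.007, -0.006, -1.0]]
contact_force: [1.6, -0.5, 1.2]
grip_width: -0.003
finger_force: 0.0
[-0.1035  0.1254]
top 931 [-31.2 -24.1] [110.5  67.9] 89.2 [[-65.9000015258789, -78.9000015258789], [2.0, -79.80000305175781], [3.5, 30.700000762939453], [-64.4000015258789, 31.600000381469727]]
side 161 [-51.5 -29.6] [ 33.7 106.7] 11.7 [[-78.80000305175781, 19.200000762939453], [-57.20000076293945, -85.30000305175781], [-24.200000762939453, -78.5], [-45.79999923706055, 26.0]]
```

```bash
python3 -c "
from cell import arm
print(arm.hand_in())"
```

```text
the job is handed in; nothing more can be done
None
```

I pushed the board flat, flipped the stop down, then slid the board until its long edge met the fence and its right end met the stop. I handed the job in at about 35 s with the arm clear; my last camera and force checks agreed, but no verdict came back.

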